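Latch the gate of the plant-carrying crate

TASK

The swing gate of the plywood plant crate stands open. Lift the gate's latch bar by its ball knob, swing the gate shut so that the bar passes over the keeper's front lip, lower the bar all the way down into the keeper's notch and let go, so that the gate stays latched. Feel for the notch with a light hand: do not ram or press the bar hard against the keeper, and leave the pots, tray and tools around it where they are.

Things in the scene. Friction and masses are not known exactly. Their poses are not given: they have to be found in the camera images.
- crate: open plywood plant crate, fixed to the table. Origin: on the table, middle of its front (gate) side, in the closed gate's mid-plane; +x points from the gate into the crate, +y to the hinge side, z up. Floor 245 (x) by 400 (y) mm, walls 67 mm high, at the front two square wooden posts 36 mm wide, 130 mm high, centred at x 22, y +168 and -168 mm
- hinge (a point): point on the table under the gate's upright hinge axis (crate x 0, y +140 mm), axes as the crate's. The gate is a plywood panel 18 mm thick, 272 mm wide, from 18 to 130 mm high
- gate (a joint): gate angle in rad: 0 closed (square across the crate's front), growing as its free (-y) end swings out to crate -x; range -0.045 to 0.9. Turns easily and stays where left, except on the spring buffer
- buffer_tip (a point): rubber tip of a spring buffer in the crate (crate y -122, height 42 mm): it meets the gate's back at a gate angle of about 0.04 rad and then pushes the gate open with 3.5 N, rising to 7 N at gate angle 0
- latch (a joint): angle of the latch bar on the gate in rad: 0 level, as when fully seated on the notch's floor; grows as the bar's free end lifts; range -0.06 (hanging on its stop, its start) to 0.7. The bar weighs about 0.3 kg and falls by its own weight
- bar: latch bar: dark steel flat, 12 mm thick (across the gate), 22 mm high, along the gate's front near its top. Origin: on its level pivot axis, which runs square through the gate 140 mm from the hinge axis, 115 mm above the table; here in the bar's centre line, 18 mm in front of the gate's mid-plane. Its -y axis points along the bar to its free end, 190 mm away, past the gate's edge; z up
- knob (a point): centre of the black ball knob (30 mm diameter) on the bar: 80 mm from the pivot towards the free end and 55 mm above the bar's centre line, on a stem 10 mm thick; 170 mm above the table when the bar is level. Can be pinched from above, across the gate
- catch (a point): on the crate's -y post: where the middle of the notch's floor should be (crate x -18, y -165, height 104 mm). The steel keeper here is a U, open above and at both ends along y, 24 mm long in y. It was screwed on by hand: the real notch may lie up to 6 mm nearer or farther along crate x than this reading; its y and height are true
- lip_top (a point): nominal middle of the top of the keeper's front lip (crate x -29.5 mm, height 120 mm, shifted like the notch). The lip is 8 mm thick and stands 16 mm above the notch's floor; the notch behind it is 15 mm wide along crate x, for the 12 mm bar. A bar lifted to a latch angle of 0.15 or more clears the lip. Let go when seated, the bar leans on the back of the lip
- back_top (a point): nominal middle of the top of the keeper's back plate (crate x -7.5 mm, height 166 mm, shifted like the notch): 6 mm thick, rigid, stands 62 mm above the notch's floor. A bar lifted up to 0.3 rad and pushed in over the lip meets this plate; held lightly against it the bar can be lowered straight into the notch. The keeper may bear 25 N at most
- cell_tray: bystander: black six-cell seed tray 100 x 150 x 45 mm, in the crate; origin at its underside
- clay_pot: bystander: terracotta pot, 72 mm diameter, 65 mm high, in the crate; origin at its underside
- black_pot: bystander: black plastic pot, 80 mm diameter, 75 mm high, beyond the keeper post; origin at its underside
- saucer: bystander: terracotta saucer, 120 mm diameter, 22 mm high, in front of the hinge side; origin at its underside
- spray_can: bystander: white bottle, 52 mm diameter, 130 mm high, beside the hinge post; origin at its underside
- dibber: bystander: turned wooden dibber 155 mm long, 30 mm thick, lying on the table; origin at its underside
- bench_brush: bystander: small hand brush lying on the table; origin at its underside

How it is judged:
On the way, in this order (a step that is already met when the one before it is completed fails the run):
1. the latch bar is lifted (value of joint latch above 0.09 rad), for 0.1 s.
2. the gate is swung in with the bar lifted, so that the bar is over the keeper behind its lip (value of joint latch above 0.08 rad and value of joint gate below 0.045 rad), for 0.05 s.
At the end, for the whole second after the job is handed in: the gate is shut (within 0.04 rad of closed) with the bar level in the keeper's notch (within 0.03 rad, so on the notch's floor), both at rest and let go (value of joint gate below 0.04 rad and value of joint latch between -0.03 and 0.03 rad and not (velocity of joint gate above 0.05 rad/s) and not (velocity of joint gate below -0.05 rad/s) and not (velocity of joint latch above 0.05 rad/s) and not (velocity of joint latch below -0.05 rad/s)); the robot touches nothing.
It fails at once if the bar is pressed or struck against the keeper with more than 25 N (contact force between bar and crate above 25 N).
It fails at once if a bystander (tray, pot, saucer, bottle, dibber, brush) is moved more than 30 mm (distance of any of cell_tray, clay_pot, black_pot, saucer, spray_can, dibber, bench_brush from where it was at the start of the episode above 0.03 m).
It also fails if it takes over 64 s, if anything falls off the work surface, if the arm or the gripper's body presses on something with over 40 N, if the wrist force passes 120 N, or if a joint passes its speed limit or range.

ROBOT

A 6-joint arm with a two-finger parallel gripper is mounted at the origin on the work surface. World frame = base frame: x ahead of the robot, y to its left, z up, the work surface at z = 0. Lengths are in m, angles in rad, forces in N, time in s.
With the tool pointing down it reaches from about 0.275 to 1 m from the base axis. Payload 8.4 kg.
Tool frame: the origin (TCP) lies on the centre line of the jaws, within the pads' length; the fingertips stand 8 mm ahead of it and the grasp point (between the pads) lies 11 mm behind it; z points along the fingers, y is the line along which they close (so a half turn about z gives the same grasp; the last joint's range is limited). The gripper opens to 85 mm and grips with 20 to 120 N. Pads are 22 mm wide; open, the fingers measure 114 mm over their backs; the gripper's body (76 mm by 85 mm) begins 54 mm behind the grasp point. The pads swing forward as they close: fully open they stand 13 mm farther back than shut.
Start: joints at [-1.309, 0.353, 1.633, -0, 1.155, -0.002], TCP at [0.163, -0.603, 0.239] pointing down, gripper open.
Joint ranges: [-2.63, 2.63], [-0.92, 2.1], [0.06, 2.66], [-1.3, 4.44], [0, 2.69], [-3.02, 3.02]. Speed limits (rad/s): [2.22, 2.22, 2.79, 3.14, 3.14, 3.14].

INTERFACE

Orientations are given as a 3x3 rotation matrix whose columns are the frame's x, y, z axes.
In Python, from rig import bot gives the robot as it stands.
- The arm moves only by the shell command python3 -m jog 'ROWS' [FORCE]. ROWS is JSON, a list of rows, each an object of numbers: "x", "y", "z": the shift along the tool's x, y, z in mm; "ax", "ay", "az": the turn, a rotation vector about the tool's x, y, z in rad; "grip": the closure, from 0 (fully open) to 1 (shut). In form: [{"x": .., "y": .., "z": .., "ax": .., "ay": .., "az": .., "grip": ..}, ...]. A call has 1 to 12 rows; each row shifts and turns the commanded pose from where the row before left it, along the tool's axes as they then stand; what a row does not reach is not made up. A row lasts 1/10 s, in which the tool goes at most 50 mm and 8.59 degrees, less where a joint would pass 70% of its speed; a pose out of reach is approached as far as the arm can. A call is refused whole if a number of a shift passes 50 or a number of a turn 0.15, either way. A call with a gripper value outside its range is refused whole. The fingers move at their own pace and stop on an object; FORCE is the grip in N (left out, the last holds). Time passes only in rows, so rows that do not move let the fingers close. It gives the time, the measured TCP pose, the force, the opening and the grip force at its end, in the units of the state.
- bot.observe(): the state, without advancing time (a new reading comes with each control period).
- bot.capture(name): name is "scene" or "top" or "wrist"; returns a dict with "color" (400x640x3 uint8, red, green, blue), "fx", "fy", "cx", "cy" (pixels), "R" (3x3) and "t" (3): a world point X has camera coordinates R X + t; the wrist camera has in their place "tool_from_camera" (4x4, takes a point from camera to tool coordinates, whose origin is the TCP and whose axes are the flange's). Camera axes: x right, y down, z forward; pixel columns grow to the right and rows downward; lengths in m; the calibration is good to about 2 mm. A picture is of the moment at which its call begins: read the wrist's pose just before it. There is no depth.
- bot.hand_in(): hands the job in; it is judged then, once.
Trained networks look in the newest picture that a camera, given by its name, has taken for a name from the list of things; names that differ only in an ending like _2 or _b are one class to them, and where a whole thing is asked for, a point or a joint stands for the part that bears it (a point fixed in the world has none). Each returns a list of dicts, best first, with "p" (0 to 1); they miss things now and then, are a little off and sometimes report something else, mostly with a low value. They report only what shows in the picture. A call takes as long as a camera call.
- bot.trace(camera, thing): "region" (400x640 bool, what is visible of it) and "rect" ([left, top, width, height] in pixels, round what is visible of it).
The state is a dict: "t": time; "q": joint angles; "joint_velocities": joint speeds; "joint_torque": joint torques, N m; "position": TCP position; "ee_rot": TCP orientation; "force": force on the tool from outside, world axes, zero at the start; "moment": the same for the moment, N m; "finger_gap": finger opening in m; "grip_force": force on a finger pad.
Only numpy, scipy, OpenCV 4.12 (cv2) and the standard library are available. Lean on these libraries where they do the work, as an engineer would, in place of code of your own. Each camera call takes 0.05 s, during which the arm holds its last target. There are 200 camera calls.

## Working session

There is one attempt and no reset: what is moved stays moved. The work goes in short steps, Python scripts to look and compute and a shell command to move; the robot and the scene stay as the last step left them, time stands still between calls to the robot, and variables do not carry over. Pictures are saved under pics/ and viewed, at most 10 in all, crops included, and the job is handed in when it is done.

```bash
mkdir -p pics; ls; cat > h.py <<'E'
import numpy as np,cv2
from rig import bot
def cap(n):
    s=bot.observe(); c=bot.capture(n)
    if n=="wrist":
        T=np.array(c["tool_from_camera"]); Rt=np.array(s["ee_rot"]); 
        Rwc=Rt@T[:3,:3]; o=Rt@T[:3,3]+np.array(s["position"])
        c["R"]=Rwc.T; c["t"]=-Rwc.T@o
    return c
def ray(c,u,v):
    d=np.array(c["R"]).T@np.array([(u-c["cx"])/c["fx"],(v-c["cy"])/c["fy"],1]); o=-np.array(c["R"]).T@np.array(c["t"]); return o,d/np.linalg.norm(d)
def onz(c,u,v,z):
    o,d=ray(c,u,v); return o+d*(z-o[2])/d[2]
def proj(c,X):
    p=np.array(c["R"])@X+np.array(c["t"]); return np.array([c["fx"]*p[0]/p[2]+c["cx"],c["fy"]*p[1]/p[2]+c["cy"]])
def tri(rs):
    A=sum(np.eye(3)-np.outer(d,d) for o,d in rs); b=sum((np.eye(3)-np.outer(d,d))@o for o,d in rs); return np.linalg.solve(A,b)
def cen(reg):
    ys,xs=np.nonzero(reg); return xs.mean(),ys.mean()
E
python3 - <<'E'
from h import *
s=bot.observe(); print({k:np.round(v,3).tolist() for k,v in s.items()})
C={}
for n in ("scene","top"):
    c=cap(n); C[n]=c; cv2.imwrite(f"pics/{n}.png",c["color"][...,::-1])
    print(n,np.round(-np.array(c["R"]).T@np.array(c["t"]),3),c["fx"])
    for th in ("knob","bar","gate","crate","catch","hinge","latch","spray_can"):
        for r in bot.trace(n,th)[:2]: print(n,th,round(r["p"],2),r["rect"],np.round(cen(r["region"]),1))
E
```

```text
pics
{'t': 0.0, 'q': [-1.309, 0.354, 1.634, 0.0, 1.155, -0.002], 'joint_velocities': [-0.001, -0.001, 0.0, -0.001, 0.0, 0.0], 'joint_torque': [-0.002, -60.526, -34.207, -0.0, 0.009, -0.0], 'position': [0.163, -0.603, 0.239], 'ee_rot': [[0.965, 0.261, -0.0], [0.261, -0.965, 0.001], [0.0, -0.001, -1.0]], 'force': [1.024, 0.266, -0.73], 'moment': [0.005, 0.016, -0.018], 'grip_force': 0.0, 'finger_gap': 0.085}
scene [ 1.09  -0.979  0.845] 414.4694814073579
scene knob 0.61 [287.6, 158.4, 56.1, 27.1] [307.7 172.9]
scene bar 0.73 [285.1, 160.6, 161.6, 117.1] [365.  213.7]
scene bar 0.65 [288.3, 160.8, 32.6, 25.5] [303.6 174.3]
scene gate 0.79 [286.1, 158.7, 93.3, 44.5] [336.8 183.2]
scene gate 0.74 [337.1, 160.3, 22.2, 10.6] [346.4 165.1]
scene crate 0.74 [285.4, 159.3, 163.8, 120.1] [365.2 213.7]
scene catch 0.85 [286.3, 156.9, 160.1, 121.3] [364.8 213.7]
scene hinge 0.79 [287.4, 156.3, 160.8, 123.6] [364.9 213.4]
scene latch 0.62 [284.9, 155.7, 36.7, 31.2] [303.3 173.9]
scene latch 0.39 [286.2, 159.4, 33.7, 24.7] [302.1 174.9]
scene spray_can 0.7 [397.4, 152.3, 15.7, 32.5] [406.4 169. ]
top [ 0.417 -0.082  1.12 ] 366.37532452905737
top knob 0.58 [249.8, 212.1, 56.7, 52.6] [275.8 237.3]
top bar 0.95 [243.5, 210.6, 62.7, 55.5] [275.2 236.9]
top gate 0.97 [220.9, 177.2, 81.6, 88.0] [264.7 220.8]
top crate 0.63 [207.0, 104.8, 144.7, 156.1] [283.9 163.6]
top catch 0.74 [206.7, 104.9, 143.0, 159.0] [284.5 163.6]
top catch 0.21 [230.0, 125.9, 52.3, 30.4] [256.1 140.3]
top hinge 0.93 [205.5, 103.9, 144.8, 158.1] [283.7 163.5]
top hinge 0.65 [248.4, 214.7, 55.0, 48.9] [274.7 236. ]
top latch 0.84 [247.9, 211.9, 55.8, 52.4] [278.2 239.1]
top spray_can 0.76 [165.7, 155.0, 25.1, 23.1] [180.2 166.4]
top spray_can 0.43 [246.4, 210.5, 56.8, 53.1] [276.2 237.6]
```

```bash
python3 - <<'E'
import cv2,numpy as np
E
```

```text
(no output)
```

View pics/scene.png

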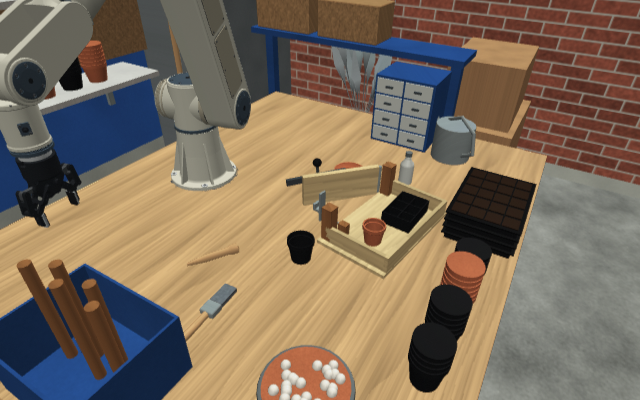

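View pics/top.png

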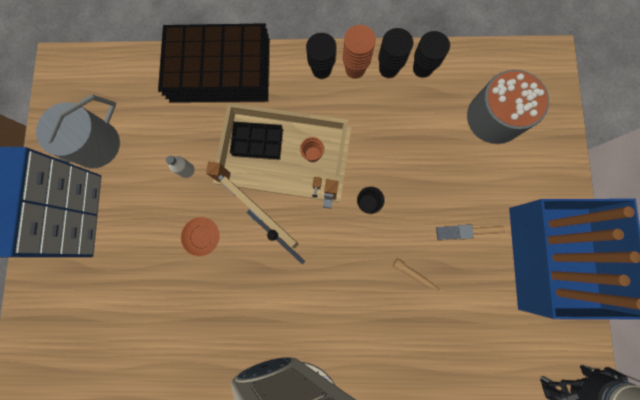

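The top view looks straight down: the posts are at about (217,170) and (330,187), the knob is at (272,235), and the bar's free end is at (303,262). The gate is open about 0.6 rad. Next I'll get a coarse pose, then take a closer wrist view.

```bash
python3 - <<'E'
from h import *
c=cap("top"); 
P1=onz(c,216,169,.13);P2=onz(c,331,186,.13);K=onz(c,272,235,.167)
print(P1,P2,K,np.linalg.norm(P1-P2))
y=(P1-P2)[:2]; y/=np.linalg.norm(y); x=np.array([y[1],-y[0]]); print("yaw",np.arctan2(x[1],x[0]))
m=(P1+P2)[:2]/2; o=m-.022*x; print("crate",o)
h=o+.14*y; k=K[:2]-h; print("knob rel hinge in crate", k@x,k@y, np.hypot(*k), "expect .2205")
s=cap("scene"); print(proj(s,K)-[317,162])
E
```

```text
[0.66386002 0.22328162 0.13      ] [ 0.61396597 -0.09776094  0.13      ] [0.47739557 0.05705325 0.167     ] 0.32489651280410087
yaw -0.15417918383159443
crate [0.61717396 0.06613886]
knob rel hinge in crate -0.13672505340649227 -0.17044347165846002 0.2185056458309405 expect .2205
[-0.47433222 -0.11853464]
```

```bash
python3 -m jog '[{"x":31,"y":-37,"z":-5},{"x":31,"y":-37,"z":-5},{"x":31,"y":-37,"z":-5},{"x":31,"y":-37,"z":-5},{"x":31,"y":-37,"z":-5},{"x":31,"y":-37,"z":-5},{"x":31,"y":-37,"z":-5},{"x":31,"y":-37,"z":-5},{"x":31,"y":-37,"z":-5},{"x":31,"y":-37,"z":-5},{"x":31,"y":-37,"z":-5},{"x":31,"y":-37,"z":-5}]'
python3 -m jog '[{"x":34,"y":-37},{"x":34,"y":-37},{"x":34,"y":-37},{"az":-0.14},{"az":-0.14},{"az":-0.14},{"az":-0.14},{}]'
python3 - <<'E'
from h import *
s=bot.observe(); print(s["t"],np.round(s["position"],4),np.round(s["ee_rot"],3),np.round(s["q"],3))
c=cap("wrist"); cv2.imwrite("pics/w1.png",c["color"][...,::-1]); print(np.round(c["tool_from_camera"],3),c["fx"])
for th in ("knob","bar","catch","gate"):
    for r in bot.trace("wrist",th)[:2]: print(th,round(r["p"],2),r["rect"],np.round(cen(r["region"]),1))
E
```

```text
1.0 [ 0.163  -0.6034  0.2393] [[ 0.965  0.261 -0.   ]
 [ 0.261 -0.965 -0.   ]
 [-0.     0.    -1.   ]] [-1.309  0.353  1.633 -0.     1.155 -0.002]
[[ 0.001 -0.963 -0.268  0.068]
 [ 1.     0.002 -0.     0.   ]
 [ 0.001 -0.268  0.963 -0.134]
 [ 0.     0.     0.     1.   ]] 295.4595408094532invalid input
invalid input
```

View pics/w1.png

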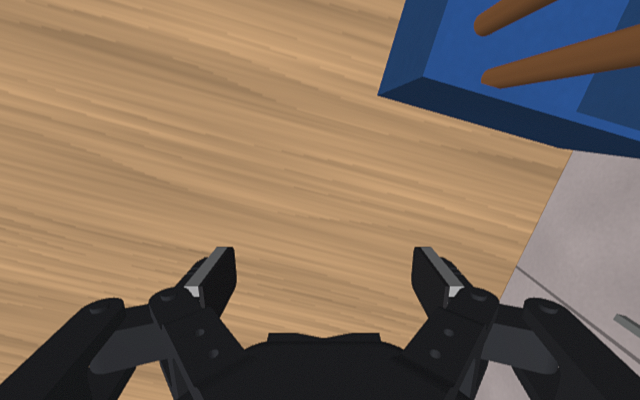

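The wrist picture still shows the start pose, with the blue box at top right: both moves were refused. Each row probably needs every key.

```bash
python3 -m jog '[{"x":31,"y":-37,"z":-5,"ax":0,"ay":0,"az":0,"grip":0},{"x":31,"y":-37,"z":-5,"ax":0,"ay":0,"az":0,"grip":0},{"x":31,"y":-37,"z":-5,"ax":0,"ay":0,"az":0,"grip":0},{"x":31,"y":-37,"z":-5,"ax":0,"ay":0,"az":0,"grip":0},{"x":31,"y":-37,"z":-5,"ax":0,"ay":0,"az":0,"grip":0},{"x":31,"y":-37,"z":-5,"ax":0,"ay":0,"az":0,"grip":0},{"x":31,"y":-37,"z":-5,"ax":0,"ay":0,"az":0,"grip":0},{"x":31,"y":-37,"z":-5,"ax":0,"ay":0,"az":0,"grip":0},{"x":31,"y":-37,"z":-5,"ax":0,"ay":0,"az":0,"grip":0},{"x":31,"y":-37,"z":-5,"ax":0,"ay":0,"az":0,"grip":0},{"x":31,"y":-37,"z":-5,"ax":0,"ay":0,"az":0,"grip":0},{"x":31,"y":-37,"z":-5,"ax":0,"ay":0,"az":0,"grip":0}]'
```

```text
t: 2.45
position: [0.4068, -0.0758, 0.2999]
ee_rot: [[0.965, 0.261, 0.001], [0.261, -0.965, -0.0], [0.001, 0.001, -1.0]]
force: [1.1, -0.6, -0.4]
finger_gap: 0.085
grip_force: 0.0
```

```bash
python3 -m jog '[{"x":34,"y":-37,"z":0,"ax":0,"ay":0,"az":0,"grip":0},{"x":34,"y":-37,"z":0,"ax":0,"ay":0,"az":0,"grip":0},{"x":34,"y":-37,"z":0,"ax":0,"ay":0,"az":0,"grip":0},{"x":0,"y":0,"z":0,"ax":0,"ay":0,"az":-0.14,"grip":0},{"x":0,"y":0,"z":0,"ax":0,"ay":0,"az":-0.14,"grip":0},{"x":0,"y":0,"z":0,"ax":0,"ay":0,"az":-0.14,"grip":0},{"x":0,"y":0,"z":0,"ax":0,"ay":0,"az":-0.14,"grip":0},{"x":0,"y":0,"z":0,"ax":0,"ay":0,"az":0,"grip":0}]'
python3 - <<'E'
from h import *
s=bot.observe(); print(s["t"],np.round(s["position"],4),np.round(s["q"],3))
c=cap("wrist"); cv2.imwrite("pics/w2.png",c["color"][...,::-1]); np.savez("w2.npz",**c)
for th in ("knob","bar","catch","gate"):
    for r in bot.trace("wrist",th)[:2]: print(th,round(r["p"],2),r["rect"],np.round(cen(r["region"]),1))
E
```

```text
t: 3.25
position: [0.4755, 0.0554, 0.2993]
ee_rot: [[0.678, 0.735, 0.0], [0.735, -0.678, 0.0], [0.0, 0.0, -1.0]]
force: [-0.1, -0.3, 0.2]
finger_gap: 0.0852
grip_force: 0.0
3.25 [0.4755 0.0554 0.2993] [0.113 0.063 1.864 0.    1.215 0.858]
knob 0.96 [309.3, 79.3, 31.1, 188.2] [323.1 172.7]
knob 0.32 [498.8, 48.8, 84.7, 71.4] [544.5  82.8]
bar 0.63 [308.5, 77.5, 33.4, 187.5] [323.2 173.8]
catch 0.93 [311.0, 0.7, 329.0, 266.4] [475.   96.3]
catch 0.2 [308.3, 76.4, 30.1, 188.7] [323.  172.4]
gate 0.63 [306.1, 0.0, 45.9, 269.4] [333.9 130. ]
```

View pics/w2.png

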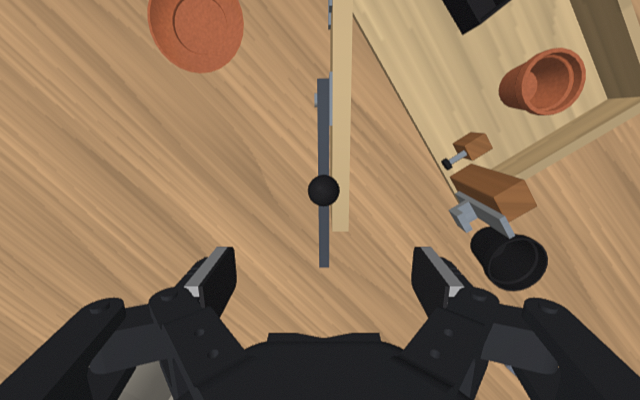

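The wrist view shows the gate and bar running straight up the image, so the jaws are already aligned across the gate. The knob is at (323,190), the keeper lip near (462,212) and its back plate near (486,213). I'll zoom in on the keeper and triangulate the knob.

```bash
python3 - <<'E'
from h import *
w=dict(np.load("w2.npz")); t=cap("top"); s=cap("scene")
im=w["color"][...,::-1]; cv2.imwrite("pics/z.png",cv2.resize(im[130:270,430:570],None,fx=4,fy=4,interpolation=cv2.INTER_CUBIC))
def blob(c,u,v,r):
    u,v=int(u),int(v); g=c["color"][v-r:v+r+1,u-r:u+r+1].max(2)<45
    ys,xs=np.nonzero(g); return xs.mean()+u-r,ys.mean()+v-r,g.sum()
k=[blob(w,323,190,18),blob(t,272,235,7),blob(s,317,162,6)]; print(k)
K=tri([ray(c,*q[:2]) for c,q in zip((w,t,s),k)]); print("knob",K,[np.round(proj(c,K)-q[:2],1) for c,q in zip((w,t,s),k)])
P=onz(w,331,230,.13);Q=onz(w,333,5,.13);d=Q-P;print("gate front top edge ang",np.arctan2(d[1],d[0]), onz(w,350,231,.13),onz(w,331,231,.13))
E
```

```text
[(np.float64(323.2993103448276), np.float64(190.2), np.int64(725)), (np.float64(275.6), np.float64(234.5), np.int64(10)), (np.float64(316.74545454545455), np.float64(162.61818181818182), np.int64(55))]
knob [0.47848621 0.05336725 0.16482802] [array([4., 2.]), array([-2.1,  0.1]), array([-0.5,  0.4])]
gate front top edge ang 0.8259540802561209 [ 0.4616905 -0.0026638  0.13     ] [0.44631881 0.01146218 0.13      ]
```

View pics/z.png

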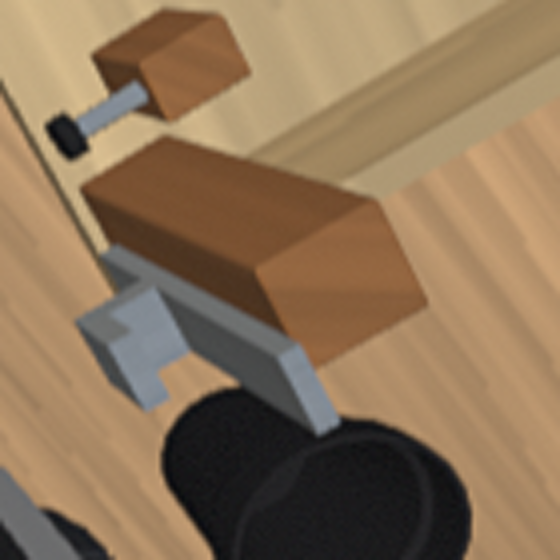

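The zoom shows the post top at full-image corners of about (494,197), (524,180), (537,205) and (509,222). The top face of the back plate is centred near (507,227), and its front edge runs from (499,217) to (509.5,239).

```bash
cat >> h.py <<'E'
def zz(x,y): return 430+(x+.5)/4-.5,130+(y+.5)/4-.5
E
python3 - <<'E'
from h import *
from scipy.optimize import least_squares
w=dict(np.load("w2.npz")); t=cap("top"); s=cap("scene")
K=tri([ray(w,323.3,190.2),ray(t,272,235),ray(s,316.75,162.6)]); print("knob",K,onz(w,323.3,190.2,.165))
# fit: crate x,y,yaw, gate angle g, keeper shift sh
obs=[]
for (a,b),(x,y) in zip([(258,268),(375,200),(428,300),(315,368)],[(4,-150),(40,-150),(40,-186),(4,-186)]): obs.append((w,zz(a,b),'c',(x,y,130),1))
obs+= [(t,(216,169),'c',(22,168,130),1),(t,(331,186),'c',(22,-168,130),.5)]
obs+= [(w,(331,231),'g',(-9,-272,130),1),(w,(350,231),'g',(9,-272,130),1),(w,(333,5),'gl',(-9,-100,130),1)]
obs+= [(w,(323.3,190.2),'k',None,2),(s,(316.75,162.6),'k',None,1),(t,(272,235),'k',None,1)]
obs+= [(w,zz(275,350),'s',(-10.5,-153,166),1),(w,zz(318,435),'s',(-10.5,-177,166),1),(w,zz(340,425),'s',(-4.5,-177,166),1),(w,zz(300,345),'s',(-4.5,-153,166),1),(w,zz(78,322),'s',(-33.5,-153,120),1),(w,zz(148,410),'s',(-33.5,-177,120),1)]
def pt(p,kind,q):
    x,y,yaw,g,sh=p
    rot=lambda a:np.array([[np.cos(a),-np.sin(a),0],[np.sin(a),np.cos(a),0],[0,0,1]])
    if kind=='k': q=(-18,-220-3.2,165.1)
    q=np.array(q,float)
    if kind in('k','g','gl'): q=rot(-g)@q+[0,140,0]   # free end swings to -x
    if kind=='s': q=q+[sh,0,0]
    return rot(yaw)@q/1000+[x,y,0]
def f(p):
    r=[]
    for c,uv,k,q,wt in obs:
        d=proj(c,pt(p,k,q))-uv
        r+= list(wt*d) if k!='gl' else [wt*d[0]]
    return np.array(r)
r=least_squares(f,[.617,.066,-.154,.594,0],x_scale=[.01,.01,.01,.01,5],loss='soft_l1'); print(np.round(r.x,4),"rms",np.sqrt(np.mean(r.fun**2))); 
C=np.linalg.inv(r.jac.T@r.jac); print("sd",np.sqrt(np.diag(C)))
print(np.round(f(r.x),1)); print("knob model",pt(r.x,'k',None)); np.save("p.npy",r.x)
E
```

```text
knob [0.47749968 0.05744338 0.16429152] [0.477075  0.0573582 0.165    ]
[ 0.6184  0.0726 -0.1531  0.5802 -2.9892] rms 2.232346425679533
sd [6.71833702e-04 5.77510805e-04 4.19749666e-03 3.99013176e-03
 1.01562463e+00]
[-0.9  0.   1.4 -1.5  1.7  0.9 -1.   1.5 -4.2 -0.6 -0.2 -0.1  1.1 -4.9
 -1.4 -5.  -1.3  0.2  0.5 -0.3 -0.3  0.1  0.2  0.2  1.5 -0.1 -0.3  0.1
 -1.  -0.3 -0.5  7.1  5.9 -0.8  0.5]
knob model [0.47701341 0.05713704 0.1651    ]
```

```bash
python3 -m jog '[{"x":2,"y":0,"z":40,"ax":0,"ay":0,"az":0,"grip":0},{"x":0,"y":0,"z":40,"ax":0,"ay":0,"az":0,"grip":0},{"x":0,"y":0,"z":35,"ax":0,"ay":0,"az":0,"grip":0},{"x":0,"y":0,"z":30,"ax":0,"ay":0,"az":0,"grip":0},{"x":0,"y":0,"z":0,"ax":0,"ay":0,"az":0,"grip":0.3},{"x":0,"y":0,"z":0,"ax":0,"ay":0,"az":0,"grip":0.5},{"x":0,"y":0,"z":0,"ax":0,"ay":0,"az":0,"grip":0.6},{"x":0,"y":0,"z":0,"ax":0,"ay":0,"az":0,"grip":0.7},{"x":0,"y":0,"z":0,"ax":0,"ay":0,"az":0,"grip":0.8},{"x":0,"y":0,"z":0,"ax":0,"ay":0,"az":0,"grip":0.8},{"x":0,"y":0,"z":0,"ax":0,"ay":0,"az":0,"grip":0.8}]' 40
```

```text
t: 4.8
position: [0.4781, 0.0569, 0.1561]
ee_rot: [[0.679, 0.734, 0.003], [0.734, -0.679, 0.0], [0.002, 0.002, -1.0]]
force: [-0.7, -0.5, 6.7]
finger_gap: 0.028
grip_force: 38.9
```

```bash
python3 -m jog '[{"x":3.2,"y":0,"z":-4.9,"ax":0,"ay":0,"az":0,"grip":0.8},{"x":3.4,"y":0,"z":-4.7,"ax":0,"ay":0,"az":0,"grip":0.8},{"x":3.7,"y":0,"z":-4.5,"ax":0,"ay":0,"az":0,"grip":0.8},{"x":4.0,"y":0,"z":-4.2,"ax":0,"ay":0,"az":0,"grip":0.8},{"x":4.2,"y":0,"z":-4.0,"ax":0,"ay":0,"az":0,"grip":0.8},{"x":0,"y":0,"z":0,"ax":0,"ay":0,"az":0,"grip":0.8},{"x":0,"y":0,"z":0,"ax":0,"ay":0,"az":0,"grip":0.8}]'
python3 - <<'E'
from h import *
c=cap("wrist"); cv2.imwrite("pics/w3.png",c["color"][...,::-1])
p=np.load("p.npy"); s=bot.observe(); y=np.array([-np.sin(p[2]),np.cos(p[2])]);x=np.array([y[1],-y[0]])
H=p[:2]+.14*y; d=np.array(s["position"])[:2]-H; d=np.array([d@x,d@y])
print("knob rel hinge",d,"r",np.hypot(*d),"gate",np.arctan2(-d[0],-d[1])-np.arctan2(18,204.6), H)
E
```

```text
t: 5.5
position: [0.4896, 0.0704, 0.1766]
ee_rot: [[0.679, 0.734, 0.0], [0.734, -0.679, -0.0], [0.0, 0.0, -1.0]]
force: [-1.1, -2.0, -2.7]
finger_gap: 0.0279
grip_force: 39.8
knob rel hinge [-0.12711629 -0.16182756] r 0.20578316086371773 gate 0.5780889578210577 [0.63977692 0.21092352]
```

View pics/w3.png

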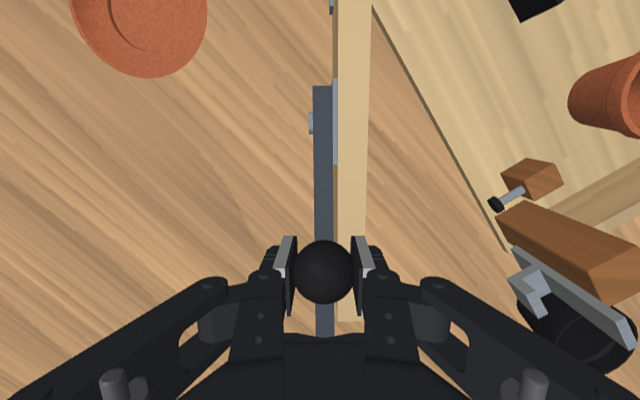

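The picture shows the ball (323,272) held between the pads with the bar lifted. The clearance to the keeper and post on the right is fine, so I'll swing the gate in.

```bash
python3 -m jog '[{"x":-0.7,"y":12.3,"z":0,"ax":0,"ay":0,"az":-0.06,"grip":0.8},{"x":-0.7,"y":12.3,"z":0,"ax":0,"ay":0,"az":-0.06,"grip":0.8},{"x":-0.7,"y":12.3,"z":0,"ax":0,"ay":0,"az":-0.06,"grip":0.8},{"x":-0.7,"y":12.3,"z":0,"ax":0,"ay":0,"az":-0.06,"grip":0.8},{"x":0,"y":0,"z":0,"ax":0,"ay":0,"az":0,"grip":0.8}]'
cat > g.py <<'E'
from h import *
p=np.load("p.npy"); s=bot.observe(); y=np.array([-np.sin(p[2]),np.cos(p[2])]);x=np.array([y[1],-y[0]])
H=p[:2]+.14*y; P=np.array(s["position"]); d=P[:2]-H; d=np.array([d@x,d@y])
T=np.array(s["ee_rot"]); F=T.T@np.array(s["force"])
print("t",s["t"],"rel hinge",np.round(d*1e3,1),"r",round(np.hypot(*d)*1e3,1),"gate",np.arctan2(-d[0],-d[1])-np.arcsin(18/np.hypot(*d)/1e3),"z",P[2],"Ftool",np.round(F,1),"yawerr",np.arctan2(T[1,1],T[0,1])-p[2])
E
python3 g.py
```

```text
t: 6.05
position: [0.5279, 0.0377, 0.1764]
ee_rot: [[0.485, 0.874, 0.001], [0.874, -0.485, 0.0], [0.001, 0.001, -1.0]]
force: [0.8, 1.0, -6.5]
finger_gap: 0.0281
grip_force: 40.1
t 6.05 rel hinge [ -84.2 -188.3] r 206.2 gate 0.3331439958043439 z 0.176357946807236 Ftool [1.3 0.2 6.5] yawerr -0.3535824101280405
```

Smooth, with low forces. Continuing to about 0.09 rad.

```bash
python3 -m jog '[{"x":-0.7,"y":12.3,"z":0,"ax":0,"ay":0,"az":-0.06,"grip":0.8},{"x":-0.7,"y":12.3,"z":0,"ax":0,"ay":0,"az":-0.06,"grip":0.8},{"x":-0.7,"y":12.3,"z":0,"ax":0,"ay":0,"az":-0.06,"grip":0.8},{"x":-0.7,"y":12.3,"z":0,"ax":0,"ay":0,"az":-0.06,"grip":0.8},{"x":0,"y":0,"z":0,"ax":0,"ay":0,"az":0,"grip":0.8}]'
python3 g.py
python3 - <<'E'
from h import *
c=cap("wrist"); np.savez("w4.npz",**c); cv2.imwrite("pics/w4.png",c["color"][...,::-1])
E
```

```text
t: 6.55
position: [0.5713, 0.0159, 0.1762]
ee_rot: [[0.265, 0.964, 0.001], [0.964, -0.265, 0.001], [0.001, 0.001, -1.0]]
force: [1.1, 1.2, -6.7]
finger_gap: 0.0273
grip_force: 40.3
t 6.55 rel hinge [ -37.9 -203.2] r 206.7 gate 0.09728303798931924 z 0.17624155846168474 Ftool [1.5 0.8 6.7] yawerr -0.11463566822091997
```

View pics/w4.png

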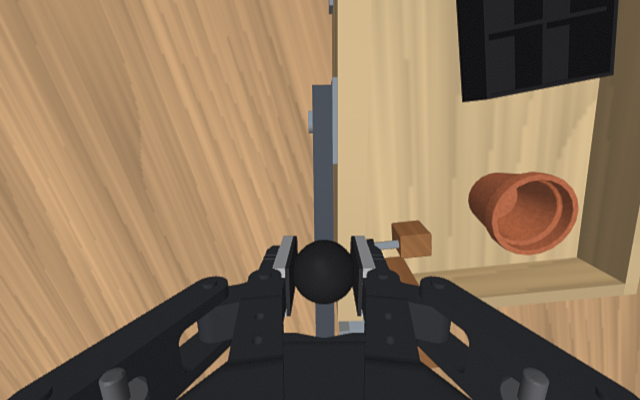

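The gate is about 0.1 rad from shut, and the keeper is just visible at (350,328). From here I go in small steps and watch the force along tool y.

```bash
python3 -m jog '[{"x":-0.3,"y":4.1,"z":0,"ax":0,"ay":0,"az":-0.02,"grip":0.8},{"x":-0.3,"y":4.1,"z":0,"ax":0,"ay":0,"az":-0.02,"grip":0.8},{"x":-0.3,"y":4.1,"z":0,"ax":0,"ay":0,"az":-0.02,"grip":0.8},{"x":0,"y":0,"z":0,"ax":0,"ay":0,"az":0,"grip":0.8},{"x":0,"y":0,"z":0,"ax":0,"ay":0,"az":0,"grip":0.8}]' >/dev/null
python3 g.py
python3 -m jog '[{"x":-0.1,"y":2,"z":0,"ax":0,"ay":0,"az":-0.01,"grip":0.8},{"x":0,"y":0,"z":0,"ax":0,"ay":0,"az":0,"grip":0.8},{"x":0,"y":0,"z":0,"ax":0,"ay":0,"az":0,"grip":0.8}]' >/dev/null
python3 g.py
python3 -m jog '[{"x":-0.1,"y":1.5,"z":0,"ax":0,"ay":0,"az":-0.01,"grip":0.8},{"x":0,"y":0,"z":0,"ax":0,"ay":0,"az":0,"grip":0.8},{"x":0,"y":0,"z":0,"ax":0,"ay":0,"az":0,"grip":0.8}]' >/dev/null
python3 g.py
```

```text
t 7.1 rel hinge [ -26.6 -205.1] r 206.8 gate 0.041972969679063415 z 0.17632985832338083 Ftool [5.8 1.7 9.9] yawerr -0.053548585054947
t 7.4 rel hinge [ -25.7 -205.5] r 207.1 gate 0.03720465151501552 z 0.17603608931685852 Ftool [ 5.1 -2.3 10.5] yawerr -0.043796755111628144
t 7.7 rel hinge [ -24.4 -205.7] r 207.1 gate 0.030969670062465135 z 0.1759896052828504 Ftool [ 5.  -2.6 10.5] yawerr -0.03396304679828138
```

```bash
python3 -m jog '[{"x":0,"y":1,"z":0,"ax":0,"ay":0,"az":-0.005,"grip":0.8},{"x":0,"y":0,"z":0,"ax":0,"ay":0,"az":0,"grip":0.8},{"x":0,"y":0,"z":0,"ax":0,"ay":0,"az":0,"grip":0.8}]' >/dev/null
python3 g.py
python3 -m jog '[{"x":0,"y":1,"z":0,"ax":0,"ay":0,"az":-0.005,"grip":0.8},{"x":0,"y":0,"z":0,"ax":0,"ay":0,"az":0,"grip":0.8},{"x":0,"y":0,"z":0,"ax":0,"ay":0,"az":0,"grip":0.8}]' >/dev/null
python3 g.py
python3 -m jog '[{"x":0,"y":1,"z":0,"ax":0,"ay":0,"az":-0.005,"grip":0.8},{"x":0,"y":0,"z":0,"ax":0,"ay":0,"az":0,"grip":0.8},{"x":0,"y":0,"z":0,"ax":0,"ay":0,"az":0,"grip":0.8}]' >/dev/null
python3 g.py
```

```text
t 8.0 rel hinge [ -23.5 -205.8] r 207.1 gate 0.02666559998823062 z 0.1759931856587531 Ftool [ 5.4 -3.4  9.1] yawerr -0.029002539642658476
t 8.3 rel hinge [ -22.6 -205.9] r 207.1 gate 0.022139160995479232 z 0.1759825279506841 Ftool [ 4.4 -4.4  8.7] yawerr -0.02398713652624873
t 8.6 rel hinge [ -21.7 -206. ] r 207.1 gate 0.017763988265621783 z 0.17596503887628262 Ftool [ 3.7 -2.5  9. ] yawerr -0.019056947122954138
```

```bash
python3 -m jog '[{"x":0,"y":1,"z":0,"ax":0,"ay":0,"az":-0.005,"grip":0.8},{"x":0,"y":0,"z":0,"ax":0,"ay":0,"az":0,"grip":0.8},{"x":0,"y":0,"z":0,"ax":0,"ay":0,"az":0,"grip":0.8}]' >/dev/null
python3 g.py
python3 -m jog '[{"x":0,"y":0.7,"z":0,"ax":0,"ay":0,"az":-0.003,"grip":0.8},{"x":0,"y":0,"z":0,"ax":0,"ay":0,"az":0,"grip":0.8},{"x":0,"y":0,"z":0,"ax":0,"ay":0,"az":0,"grip":0.8}]' >/dev/null
python3 g.py
```

```text
t 8.9 rel hinge [ -20.8 -206.1] r 207.1 gate 0.013688593460613713 z 0.17594761027250383 Ftool [ 2.9 -3.8  8.8] yawerr -0.014100837803172311
t 9.2 rel hinge [ -20.2 -206.2] r 207.1 gate 0.010740562022158395 z 0.17594762451285845 Ftool [ 3.2 -5.2  7.7] yawerr -0.011104027926526122
```

```bash
python3 -m jog '[{"x":0,"y":0.7,"z":0,"ax":0,"ay":0,"az":-0.003,"grip":0.8},{"x":0,"y":0,"z":0,"ax":0,"ay":0,"az":0,"grip":0.8},{"x":0,"y":0,"z":0,"ax":0,"ay":0,"az":0,"grip":0.8}]' >/dev/null
python3 g.py
python3 -m jog '[{"x":0,"y":0.7,"z":0,"ax":0,"ay":0,"az":-0.003,"grip":0.8},{"x":0,"y":0,"z":0,"ax":0,"ay":0,"az":0,"grip":0.8},{"x":0,"y":0,"z":0,"ax":0,"ay":0,"az":0,"grip":0.8}]' >/dev/null
python3 g.py
python3 -m jog '[{"x":0,"y":0.7,"z":0,"ax":0,"ay":0,"az":-0.003,"grip":0.8},{"x":0,"y":0,"z":0,"ax":0,"ay":0,"az":0,"grip":0.8},{"x":0,"y":0,"z":0,"ax":0,"ay":0,"az":0,"grip":0.8}]' >/dev/null
python3 g.py
```

```text
t 9.5 rel hinge [ -19.6 -206.2] r 207.1 gate 0.007705395831375569 z 0.1759405767614258 Ftool [ 2.9 -4.7  8.6] yawerr -0.008090339508338318
t 9.8 rel hinge [ -19.  -206.3] r 207.1 gate 0.004814739431376461 z 0.17591828285898026 Ftool [ 2.4 -5.   7.2] yawerr -0.005105920751823229
t 10.1 rel hinge [ -18.5 -206.3] r 207.1 gate 0.0024563423153563524 z 0.17588209949809214 Ftool [ 2.5 -6.1  6.3] yawerr -0.0021418787089642066
```

```bash
python3 -m jog '[{"x":0,"y":0.7,"z":0,"ax":0,"ay":0,"az":-0.003,"grip":0.8},{"x":0,"y":0,"z":0,"ax":0,"ay":0,"az":0,"grip":0.8},{"x":0,"y":0,"z":0,"ax":0,"ay":0,"az":0,"grip":0.8}]' >/dev/null
python3 g.py
python3 -m jog '[{"x":0,"y":0.7,"z":0,"ax":0,"ay":0,"az":-0.003,"grip":0.8},{"x":0,"y":0,"z":0,"ax":0,"ay":0,"az":0,"grip":0.8},{"x":0,"y":0,"z":0,"ax":0,"ay":0,"az":0,"grip":0.8}]' >/dev/null
python3 g.py
```

```text
t 10.4 rel hinge [ -18.5 -206.3] r 207.1 gate 0.0022639014023680265 z 0.17587573213936625 Ftool [ 2.6 -9.7  5.8] yawerr 0.000740543633743429
t 10.7 rel hinge [ -18.5 -206.2] r 207.1 gate 0.0023180211799339046 z 0.1754254853128839 Ftool [  3.6 -10.2   6.6] yawerr 0.005093930091111226
```

Contact: the motion stopped at gate ≈ 0.002 and the force rose about 4 N. That is the back plate, and it agrees with the seen keeper shift of about -3 mm. I'll ease back slightly and lower along the arc.

```bash
python3 -m jog '[{"x":0,"y":-0.5,"z":0,"ax":0,"ay":0,"az":0,"grip":0.8},{"x":-1.7,"y":0,"z":1.7,"ax":0,"ay":0,"az":0,"grip":0.8},{"x":-1.7,"y":0,"z":1.7,"ax":0,"ay":0,"az":0,"grip":0.8},{"x":0,"y":0,"z":0,"ax":0,"ay":0,"az":0,"grip":0.8},{"x":0,"y":0,"z":0,"ax":0,"ay":0,"az":0,"grip":0.8}]' >/dev/null
python3 g.py
python3 -m jog '[{"x":-1.6,"y":0,"z":1.8,"ax":0,"ay":0,"az":0,"grip":0.8},{"x":-1.6,"y":0,"z":1.8,"ax":0,"ay":0,"az":0,"grip":0.8},{"x":0,"y":0,"z":0,"ax":0,"ay":0,"az":0,"grip":0.8},{"x":0,"y":0,"z":0,"ax":0,"ay":0,"az":0,"grip":0.8}]' >/dev/null
python3 g.py
```

```text
t 11.2 rel hinge [ -18.6 -209.5] r 210.3 gate 0.0029775454302499033 z 0.17205668951282166 Ftool [ 4.4 -9.   6.8] yawerr 0.005037831292838607
t 11.6 rel hinge [ -18.5 -212.5] r 213.3 gate 0.002509855920209386 z 0.168622020440458 Ftool [ 5.5 -9.2  6.2] yawerr 0.005079209327126355
```

```bash
python3 -m jog '[{"x":-1.5,"y":0,"z":1.9,"ax":0,"ay":0,"az":0,"grip":0.8},{"x":-1.5,"y":0,"z":1.9,"ax":0,"ay":0,"az":0,"grip":0.8},{"x":0,"y":0,"z":0,"ax":0,"ay":0,"az":0,"grip":0.8},{"x":0,"y":0,"z":0,"ax":0,"ay":0,"az":0,"grip":0.8}]' >/dev/null
python3 g.py
python3 -m jog '[{"x":-1,"y":0,"z":1.3,"ax":0,"ay":0,"az":0,"grip":0.8},{"x":-1,"y":0,"z":1.3,"ax":0,"ay":0,"az":0,"grip":0.8},{"x":0,"y":0,"z":0,"ax":0,"ay":0,"az":0,"grip":0.8},{"x":0,"y":0,"z":0,"ax":0,"ay":0,"az":0,"grip":0.8}]' >/dev/null
python3 g.py
```

```text
t 12.0 rel hinge [ -18.6 -215.4] r 216.2 gate 0.0025648341146614767 z 0.1649125308165126 Ftool [ 5.4 -9.8  5.6] yawerr 0.005000178780417586
t 12.4 rel hinge [ -18.6 -217.8] r 218.6 gate 0.0025404633961034206 z 0.1625979132805594 Ftool [  2.9 -10.7   2.6] yawerr 0.005308344058791714
```

```bash
python3 -m jog '[{"x":-0.6,"y":0,"z":0.8,"ax":0,"ay":0,"az":0,"grip":0.8},{"x":0,"y":0,"z":0,"ax":0,"ay":0,"az":0,"grip":0.8},{"x":0,"y":0,"z":0,"ax":0,"ay":0,"az":0,"grip":0.8}]' >/dev/null
python3 g.py
python3 -m jog '[{"x":-0.6,"y":0,"z":0.8,"ax":0,"ay":0,"az":0,"grip":0.8},{"x":0,"y":0,"z":0,"ax":0,"ay":0,"az":0,"grip":0.8},{"x":0,"y":0,"z":0,"ax":0,"ay":0,"az":0,"grip":0.8}]' >/dev/null
python3 g.py
```

```text
t 12.7 rel hinge [ -18.5 -218.5] r 219.3 gate 0.0024316726502313507 z 0.1621265177446894 Ftool [  2.9 -11.8  -1. ] yawerr 0.0042841965342504396
t 13.0 rel hinge [ -18.5 -218.8] r 219.5 gate 0.002300634737104068 z 0.16173118766375358 Ftool [  3.7 -12.3  -4.8] yawerr 0.0041312414335289704
```

The z motion has stalled at the expected level height, with a light load on the floor. I'll let the bar lean gently onto the lip, then open.

```bash
python3 -m jog '[{"x":0,"y":-0.7,"z":-0.4,"ax":0,"ay":0,"az":0,"grip":0.8},{"x":0,"y":-0.7,"z":0,"ax":0,"ay":0,"az":0,"grip":0.8},{"x":0,"y":-0.7,"z":0,"ax":0,"ay":0,"az":0,"grip":0.8},{"x":0,"y":-0.7,"z":0,"ax":0,"ay":0,"az":0,"grip":0.8},{"x":0,"y":-0.5,"z":0,"ax":0,"ay":0,"az":0,"grip":0.8},{"x":0,"y":0,"z":0,"ax":0,"ay":0,"az":0,"grip":0.8},{"x":0,"y":0,"z":0,"ax":0,"ay":0,"az":0,"grip":0.8}]' >/dev/null
python3 g.py
```

```text
t 13.7 rel hinge [ -20.1 -218.5] r 219.4 gate 0.009390624608722808 z 0.161984842509656 Ftool [ 3.7 -4.9  4.5] yawerr 0.0038934359500336635
```

```bash
python3 -m jog '[{"x":0,"y":-0.6,"z":0,"ax":0,"ay":0,"az":0,"grip":0.8},{"x":0,"y":0,"z":0,"ax":0,"ay":0,"az":0,"grip":0.6},{"x":0,"y":0,"z":0,"ax":0,"ay":0,"az":0,"grip":0.5},{"x":0,"y":0,"z":0,"ax":0,"ay":0,"az":0,"grip":0.4},{"x":0,"y":0,"z":0,"ax":0,"ay":0,"az":0,"grip":0.2},{"x":0,"y":0,"z":0,"ax":0,"ay":0,"az":0,"grip":0},{"x":0,"y":0,"z":0,"ax":0,"ay":0,"az":0,"grip":0},{"x":0,"y":0,"z":0,"ax":0,"ay":0,"az":0,"grip":0},{"x":0,"y":0,"z":0,"ax":0,"ay":0,"az":0,"grip":0}]'
python3 -m jog '[{"x":0,"y":0,"z":-15,"ax":0,"ay":0,"az":0,"grip":0},{"x":0,"y":0,"z":-30,"ax":0,"ay":0,"az":0,"grip":0},{"x":0,"y":0,"z":-40,"ax":0,"ay":0,"az":0,"grip":0},{"x":0,"y":0,"z":-40,"ax":0,"ay":0,"az":0,"grip":0},{"x":40,"y":0,"z":-20,"ax":0,"ay":0,"az":0,"grip":0},{"x":40,"y":0,"z":0,"ax":0,"ay":0,"az":0,"grip":0},{"x":0,"y":0,"z":0,"ax":0,"ay":0,"az":0,"grip":0},{"x":0,"y":0,"z":0,"ax":0,"ay":0,"az":0,"grip":0}]'
python3 - <<'E'
from h import *
c=cap("wrist");cv2.imwrite("pics/w5.png",c["color"][...,::-1])
s=cap("scene");a=cv2.resize(s["color"][140:290,270:460,::-1],None,fx=4,fy=4,interpolation=cv2.INTER_CUBIC);cv2.imwrite("pics/s5.png",a[:600,:800])
E
```

```text
t: 14.6
position: [0.5873, -0.0024, 0.162]
ee_rot: [[0.148, 0.989, -0.0], [0.989, -0.148, -0.0], [-0.0, -0.0, -1.0]]
force: [0.0, 0.4, 0.6]
finger_gap: 0.0854
grip_force: 0.0
t: 15.4
position: [0.599, 0.0773, 0.3078]
ee_rot: [[0.147, 0.989, 0.0], [0.989, -0.147, -0.0], [-0.0, 0.0, -1.0]]
force: [-0.2, -0.3, -0.4]
finger_gap: 0.0854
grip_force: 0.0
```

View pics/w5.png

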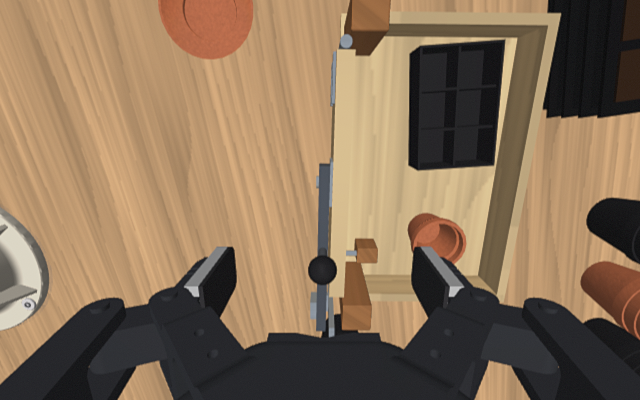

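View pics/s5.png

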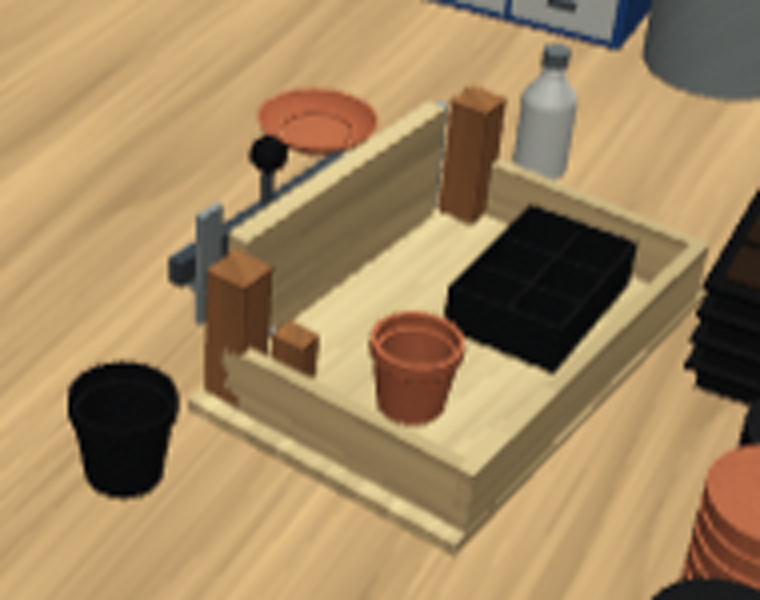

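In the wrist view the bar lies between the lip and the back plate at about (320,310). In the scene view the gate is shut and nothing else has moved. I'll check the knob height before handing in.

```bash
python3 - <<'E'
from h import *
w=cap("wrist"); s=cap("scene")
def b(c,u,v,r):
    g=c["color"][v-r:v+r+1,u-r:u+r+1].max(2)<45; ys,xs=np.nonzero(g); return xs.mean()+u-r,ys.mean()+v-r
a=b(w,322,270,14)
p=np.load("p.npy"); R=np.array([[np.cos(p[2]),-np.sin(p[2])],[np.sin(p[2]),np.cos(p[2])]])
K=tri([ray(w,*a),ray(s,336.8,178.4)]); d=R.T@(K[:2]-p[:2])-[0,.14]
print(K,"crate rel hinge mm",d*1e3)
E
```

```text
[ 0.58626154 -0.00341011  0.17020587] crate rel hinge mm [ -20.20965519 -219.9872082 ]
```

The knob is at a height of 170.2 mm and 220 mm from the hinge, so the bar is level. The gate is at about 0.01 rad. Handing in.

```bash
python3 -c "
from rig import bot
print(bot.hand_in())"
```

```text
the job is handed in; nothing more can be done
None
```

The job is handed in: the gate is shut at about 0.01 rad, the bar is level in the keeper's notch and let go, the arm is clear, and the last pictures show the crate, pots, tray, saucer and bottle in place (brush and dibber not rechecked); no verdict came back.

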